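# Tip up the nail clipper case and lay it in the tray

### The arm

A 6-joint arm with a two-finger parallel gripper is mounted at the origin on the work surface. World frame = base frame: x ahead of the robot, y to its left, z up, the work surface at z = 0. Lengths are in m, angles in rad, forces in N, time in s.
With the tool pointing down it reaches from about 0.35 to 0.85 m from the base axis. Payload 8.1 kg.
Tool frame: the origin (TCP) lies on the front face of the gripper's body, between the roots of the fingers; the fingertips stand 84 mm ahead of it and the grasp point (between the pads) lies 65 mm ahead of it; x points along the fingers, y is the direction in which the jaws open and shut, and the axes are right-handed (so a half turn about x gives the same grasp; the last joint's range is limited). The gripper opens to 93 mm and grips with 3 to 60 N. Pads are 15 mm wide; open, the fingers measure 128 mm over their backs; the gripper's body (75 mm by 188 mm) begins 65 mm behind the grasp point.
Start: joints at [-1.378, 0.13, 1.488, -0, 1.523, -0.085], TCP at [0.165, -0.577, 0.303] pointing down, gripper open.
Joint ranges: [-2.96, 2.96], [-0.89, 2.26], [0.02, 2.5], [-1.34, 4.48], [0, 2.73], [-2.66, 2.66]. Speed limits (rad/s): [2.39, 2.39, 2.79, 3.14, 3.14, 3.14].

### API

Orientations are given as a rotation vector (axis times angle).
In Python, from plant import telemetry, read_camera, camera_params, robot gives the robot as it stands.
- The arm moves only by the tool step_arm, never from a script. Its argument "commands" is a list of rows, each an object with "xyz": the shift along the tool's x, y, z in mm, a list of three; "turn": the turn, a rotation vector about the tool's x, y, z in rad, a list of three; "grip": the finger opening in mm, from 0 to 93. In form: [{"xyz": [dx, dy, dz], "turn": [ax, ay, az], "grip": grip}, ...]. A call has 1 to 12 rows; each row is the pose to reach, as a shift and turn from the pose commanded when the call began, along the tool's axes at that moment; what a row does not reach only later rows make up. A row lasts 1/8 s, in which the tool goes at most 62.5 mm and 10.7 degrees, less where a joint would pass 70% of its speed; a pose out of reach is approached as far as the arm can. A call with a gripper value outside its range is refused whole. The fingers move at their own pace and stop on an object; "force" is the grip in N (left out, the last holds). Time passes only in rows, so rows that repeat a pose let the fingers close. It gives the time, the measured TCP pose, the force and the opening at its end, in the units of the state.
- telemetry.read_state(): the state, without advancing time (a new reading comes with each control period).
- read_camera(name): name is "side" or "top"; returns the picture (400x640x3 uint8, red, green, blue); there is no depth.
- camera_params(name): a dict with "mtx" (3x3 intrinsics, pixels), "rvec" (rotation vector, rad) and "tvec" (3), from world to camera coordinates, as OpenCV has them. Camera axes: x right, y down, z forward; pixel columns grow to the right and rows downward; lengths in m; the calibration is good to about 2 mm. A picture is of the moment at which its call begins. camera_params takes no time and is no camera call.
- robot.close_job(): hands the job in, once; it reports no verdict.
The state is a dict: "t": time; "q": joint angles; "dq": joint speeds; "joint_torque": joint torques, N m; "tool_pos": TCP position; "orientation": TCP orientation; "force": force on the tool from outside, world axes, zero at the start; "wrist_torque": the same for the moment, N m; "opening": finger opening in m.
Only numpy, scipy, OpenCV 4.12 (cv2) and the standard library are available. Lean on these libraries where they do the work, as an engineer would, in place of code of your own. Each camera call takes 0.05 s, during which the arm holds its last target. There are 200 camera calls.

### The job

The nail clipper case lies sunk in the rocking tray of the white box; a stray toy block has fallen inside the box and jams one end of the rocking tray from below, and from outside you cannot tell which end. Feel gently for the end that gives, press it well down so that the other end of the rocking tray tips up with the case and stays up, then take the case by its raised end and lay it flat, lid side up, in the open white tray. Do not press hard on the box, do not drop the case, and leave the steel snack jar and the teething ring where they are.

Things in the scene. Friction and masses are not known exactly. Their poses are not given: they have to be found in the camera images.
- box: fixed white plastic tip-up box, 68 (x) x 238 (y) mm; origin at the centre of its underside, x across, y along its length. Its walls (6 mm at the sides, 5 mm at the ends) rise 66 mm. Two higher cheeks, rim at 87 mm, flank the case: from 18 to 34 mm either side of the middle line, reaching 66 mm either way along y; the ends beyond them are open from above, 56 mm wide between the walls
- hollow (a point): centre of the box's inner floor (5 mm up; inside 56 x 228 mm). Hidden in here a loose wooden toy block 44 x 44 x 56 mm stands under one of the two press pads (either one, not reported) and stops that pad after about 2 mm; a thin wooden tile lies harmlessly under the other pad, which can be pressed down about 40 mm
- pin (a point): middle of the cross pin (along the box's x, 66 mm up) on which the grey rocking tray turns. Its deck is 34 mm wide, 6 mm thick, mid-thickness on the pin, with 52 mm wide ribbed press pads at both ends, 68 to 110 mm from the pin; lips 8 mm high at 64 to 67 mm keep the case from sliding off
- rocker (a joint): turn of the rocking tray about its pin, rad; 0 level, positive with the box's +y end up and its -y end down; stops at -0.46 and 0.46; well tipped up is beyond 0.36 either way. A stiff hinge: it takes about 2 to 3 N on the pad and stays where it is left
- pad_p (a point): centre of the top of the press pad at the box's +y end, 93 mm from the pin; moves with the rocking tray; at level it is 69 mm above the box's underside
- pad_n (a point): the same for the press pad at the box's -y end
- case: loose grey plastic nail clipper case, 30 (x) x 124 (y) x 24 (z) mm, 60 to 130 g; origin at its centre, y along its length, z out of its lid side, which bears a steel clipper emblem. At the start it lies on the rocking tray along the box's y axis, centred over the pin, 3 mm from the cheeks on either side, 6 mm proud of them, and it tips with the rocking tray
- tray: fixed white open tray, 130 (x) x 210 (y) x 22 mm high, walls and floor 5 mm; origin at the centre of its underside, y along its length
- snack: loose stainless steel snack jar with twist cap, 66 mm across, 85 mm high, origin at the centre of its underside; stands between box and tray; leave it
- teether: loose purple teething ring lying flat, 62 mm across, 14 mm thick, origin under its centre; leave it

How it is judged:
By the outcome, as a careful person would: the job done as asked, in the order asked, and still so for the second after the job is handed in, with the robot touching nothing.
It also fails if it takes over 67 s, if anything falls off the work surface, if the arm or the gripper's body presses on something with over 40 N, if the wrist force passes 120 N, or if a joint passes its speed limit or range.

## Working session

There is one attempt and no reset: what is moved stays moved. The work goes in short steps, Python scripts to look and compute and a tool call to move; the robot and the scene stay as the last step left them, time stands still between calls to the robot, and variables do not carry over. Pictures are saved under pics/ and viewed, about 8 in all and at most 12, crops included, and the job is handed in when it is done.

Besides the shell and the picture viewer there is one more tool, called after ">>>" by a JSON object that holds its "op" and its "data". step_arm: Moves the arm, as the interface text tells. Its arguments: {"type":"object","properties":{"commands":{"type":"array"},"force":{"type":"number"}},"required":["commands"]}

```bash
ls; mkdir -p pics
python3 - <<'E'
from plant import telemetry, read_camera, camera_params
import cv2
for n in("top","side"):
    im=read_camera(n); cv2.imwrite(f"pics/{n}0.png",im[:,:,::-1])
    p=camera_params(n); print(n,p)
s=telemetry.read_state(); print(s)
E
```

```text
pics
top {'mtx': array([[490.17469064,   0.        , 320.06567288],
       [  0.        , 490.17469064, 200.52837988],
       [  0.        ,   0.        ,   1.        ]]), 'rvec': array([ 2.19933785, -2.1536589 ,  0.15407422]), 'tvec': array([-0.03431122,  0.50304818,  1.23536414])}
side {'mtx': array([[418.36953222,   0.        , 322.31953226],
       [  0.        , 418.36953222, 193.40499623],
       [  0.        ,   0.        ,   1.        ]]), 'rvec': array([ 0.41145473, -2.78205032,  1.14981506]), 'tvec': array([0.45835158, 0.16314857, 0.84887162])}
{'t': 0.1, 'q': array([-1.37838719e+00,  1.31097340e-01,  1.48913655e+00,  3.33215783e-06,
        1.52300436e+00, -8.53952533e-02]), 'dq': array([-0.00099393, -0.00183062, -0.00294454, -0.00068204, -0.00052272,
       -0.00072747]), 'joint_torque': array([ 1.17039221e-03, -5.61340821e+01, -4.93096304e+01,  7.69874873e-02,
        2.91330874e-02, -6.75171714e-05]), 'tool_pos': array([ 0.16450233, -0.57663064,  0.30180383]), 'orientation': array([ 2.07327428,  0.29158134, -2.07345158]), 'force': array([-0.85505056, -0.72292381, -0.80330613]), 'wrist_torque': array([-0.02870197,  0.02351384,  0.00511306]), 'opening': 0.09277763096903703}
```

View pics/top0.png

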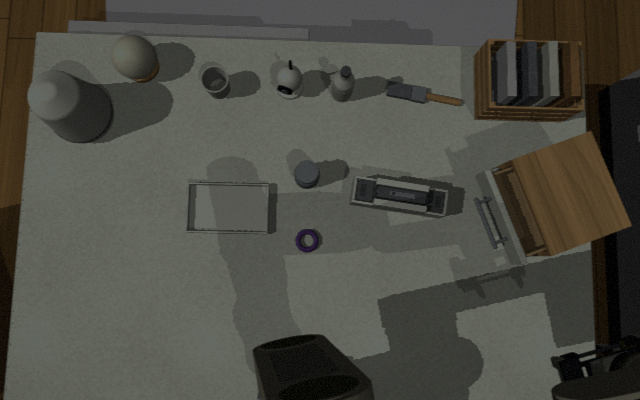

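View pics/side0.png

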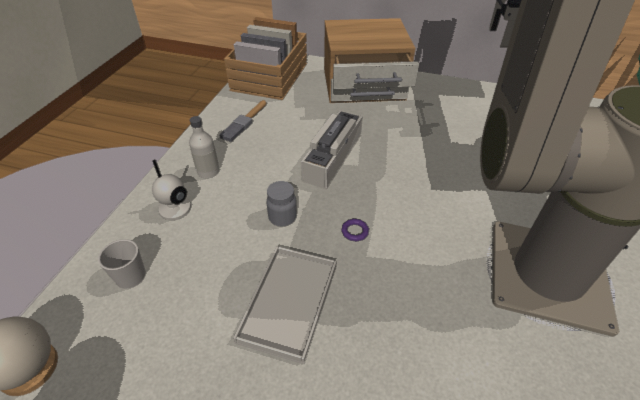

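Top view: box around (400,196), tray (229,207), snack jar (306,174), teether (307,240). The side view agrees. Next I'll crop the box and tray enlarged for their corners.

```bash
cat > h.py <<'E'
import cv2, numpy as np
from plant import camera_params
def cam(n):
    p=camera_params(n); R=cv2.Rodrigues(np.array(p["rvec"]))[0]
    return p["mtx"],R,np.array(p["tvec"]).ravel()
def ray(n,uv,z):
    K,R,t=cam(n); c=-R.T@t; d=R.T@np.linalg.inv(K)@np.array([uv[0],uv[1],1.]); return c+d*(z-c[2])/d[2]
def proj(n,P):
    K,R,t=cam(n); q=(R@np.atleast_2d(P).T).T+t; q=q@K.T; return q[:,:2]/q[:,2:]
E
python3 - <<'E'
import cv2,numpy as np
from h import *
im=cv2.imread("pics/top0.png")
a=cv2.resize(im[165:225,340:460],None,fx=6.6,fy=6.6,interpolation=cv2.INTER_CUBIC)
sd=cv2.imread("pics/side0.png")
b=cv2.resize(sd[100:195,290:375],None,fx=2.5,fy=2.5,interpolation=cv2.INTER_CUBIC)
c=np.zeros((600,800,3),np.uint8); c[:a.shape[0],:a.shape[1]]=cv2.convertScaleAbs(a,alpha=1.7)[:,:800]
h=min(600-a.shape[0],b.shape[0]); c[a.shape[0]:a.shape[0]+h,:b.shape[1]]=b[:h]
t=cv2.resize(im[170:245,180:280],None,fx=2.6,fy=2.6,interpolation=cv2.INTER_CUBIC)
c[a.shape[0]:a.shape[0]+t.shape[0],300:300+t.shape[1]]=t
cv2.imwrite("pics/crop1.png",c)
# masks
hsv=cv2.cvtColor(im,cv2.COLOR_BGR2HSV)
for nm,m,roi in(("teether",cv2.inRange(hsv,(120,60,30),(150,255,255)),(280,220,340,260)),):
    x0,y0,x1,y1=roi; ys,xs=np.nonzero(m[y0:y1,x0:x1]); uv=((xs.min()+xs.max())/2+x0,(ys.min()+ys.max())/2+y0); print(nm,uv,ray("top",uv,.007))
print("tray?",[ray("top",u,.022).round(4) for u in((189,182),(270,182),(269,234),(188,234))])
print("box?",[ray("top",u,.066).round(4) for u in((354,176),(448,188),(445,216),(350,204))])
print("snack",ray("top",(306.5,172),.085))
E
```

```text
teether (np.float64(306.5), np.float64(240.0)) [0.40215265 0.00891096 0.007     ]
tray? [array([0.5449, 0.3157, 0.022 ]), array([0.5499, 0.107 , 0.022 ]), array([0.4151, 0.1054, 0.022 ]), array([0.4108, 0.3116, 0.022 ])]
box? [array([ 0.5636, -0.1071,  0.066 ]), array([ 0.5387, -0.3458,  0.066 ]), array([ 0.4674, -0.3375,  0.066 ]), array([ 0.4924, -0.0979,  0.066 ])]
snack [0.56764432 0.01279482 0.085     ]
```

View pics/crop1.png

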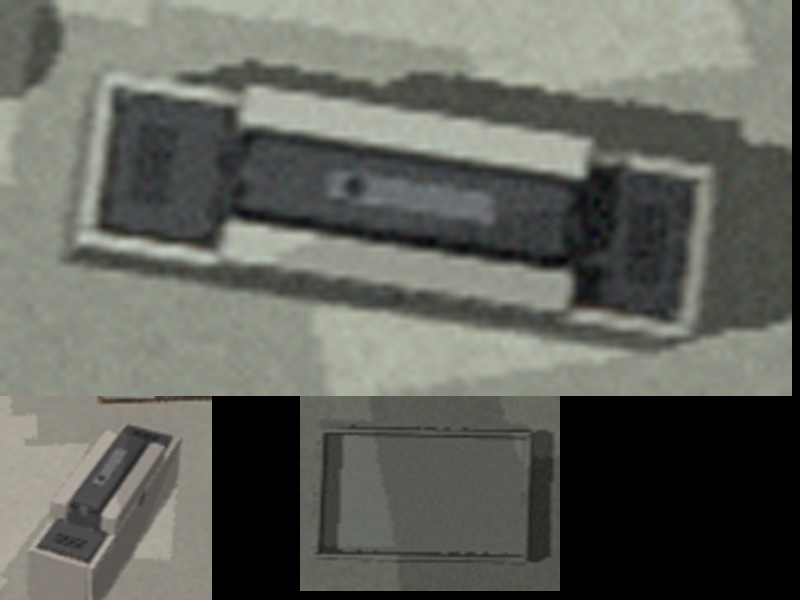

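The crop gives the box rim corners, with the rocker level and the case in it. The tray's outer edges are clear too, and its shadow falls on the right. Next I'll work out the frames and the moves.

```bash
cat >> h.py <<'E'
from scipy.spatial.transform import Rotation as Ro
from plant import telemetry
def boxpose():
    px=[(105,73),(715,165),(693,338),(72,255)]
    P=[ray("top",(340+(u+.5)/6.6-.5,165+(v+.5)/6.6-.5),.066) for u,v in px]
    c=np.mean(P,0); y=(P[0]+P[3]-P[1]-P[2])[:2]; y/=np.linalg.norm(y); return c[:2],y,P
def goal(ydir_jaw_x, pos, tilt=0, yb=None):
    "R,p for tool: x down, y=jaw dir; tilt about jaw"
    y=np.array([*ydir_jaw_x,0]); x=np.array([0,0,-1.]); R=np.c_[x,y,np.cross(x,y)]
    return R@Ro.from_rotvec([0,tilt,0]).as_matrix(), np.array(pos)
def rel(R,p,s=None):
    s=s or telemetry.read_state(); R0=Ro.from_rotvec(s["orientation"]).as_matrix()
    return (R0.T@(p-s["tool_pos"])*1e3).round(1), Ro.from_matrix(R0.T@R).as_rotvec().round(4)
E
python3 - <<'E'
from h import *
c,y,P=boxpose(); x=np.array([y[1],-y[0]]); print("box",c,y,"size",[np.linalg.norm(P[i]-P[(i+1)%4]).round(4) for i in range(4)])
s=telemetry.read_state(); print("tool axes\n",Ro.from_rotvec(s["orientation"]).as_matrix().round(3))
for sg in(1,-1):
    pad=c+sg*.093*y; print("pad",sg,pad)
    for j in(x,-x): print(rel(*goal(j,[*pad,.084+.095])))
# side check
B=[[*(c+sx*.034*x+sy*.119*y),.066] for sx,sy in((1,1),(1,-1),(-1,-1),(-1,1))]
print("side proj rim",proj("side",B).round(1).tolist())
t=[ray("top",(180+(u-300+.5)/2.6-.5,170+(v-396+.5)/2.6-.5),.022) for u,v in((319,430),(532,430),(530,558),(317,556))]
tc=np.mean(t,0); ty=(t[0]+t[3]-t[1]-t[2]); print("tray",tc,ty/np.linalg.norm(ty),[np.linalg.norm(t[i]-t[(i+1)%4]).round(4) for i in range(4)])
T=ray("top",(490,225),.1),ray("top",(478,200),.1),ray("top",(525,268),.05);print("cab",T)
print("via",rel(*goal(x,[.30,-.30,.30])))
E
```

```text
box [ 0.5154065 -0.2229863] [0.11876848 0.99292197] size [np.float64(0.2366), np.float64(0.0673), np.float64(0.2388), np.float64(0.0712)]
tool axes
 [[-0.     0.274 -0.962]
 [ 0.002 -0.962 -0.274]
 [-1.    -0.002 -0.   ]]
pad 1 [ 0.52645197 -0.13064456]
(array([ 123.4, -329.4, -470.4]), array([-1.1739e+00, -1.1000e-03,  1.4000e-03]))
(array([ 123.4, -329.4, -470.4]), array([1.9676e+00, 1.5000e-03, 1.2000e-03]))
pad -1 [ 0.50436103 -0.31532804]
(array([ 123.1, -157.9, -398.5]), array([-1.1739e+00, -1.1000e-03,  1.4000e-03]))
(array([ 123.1, -157.9, -398.5]), array([1.9676e+00, 1.5000e-03, 1.2000e-03]))
side proj rim [[301.3, 161.8], [338.9, 109.5], [362.4, 115.4], [327.8, 169.6]]
tray [0.48213048 0.2136571  0.022     ] [-0.01758914  0.9998453   0.        ] [np.float64(0.211), np.float64(0.1277), np.float64(0.2087), np.float64(0.1251)]
cab (array([ 0.44480229, -0.4384334 ,  0.1       ]), array([ 0.50567816, -0.40986846,  0.1       ]), array([ 0.34138523, -0.544636  ,  0.05      ]))
via (array([   2.2, -228.9, -206.2]), array([-1.1739e+00, -1.1000e-03,  1.4000e-03]))
```

>>> {"op": "step_arm", "data": {"commands": [{"xyz": [0,-229,-206],"turn": [-1.17,0,0],"grip": 0},{"xyz": [0,-229,-206],"turn": [-1.17,0,0],"grip": 0},{"xyz": [0,-229,-206],"turn": [-1.17,0,0],"grip": 0},{"xyz": [0,-229,-206],"turn": [-1.17,0,0],"grip": 0},{"xyz": [0,-229,-206],"turn": [-1.17,0,0],"grip": 0},{"xyz": [0,-229,-206],"turn": [-1.17,0,0],"grip": 0},{"xyz": [0,-229,-206],"turn": [-1.17,0,0],"grip": 0},{"xyz": [2,-158,-398],"turn": [-1.174,0,0],"grip": 0},{"xyz": [2,-158,-398],"turn": [-1.174,0,0],"grip": 0},{"xyz": [2,-158,-398],"turn": [-1.174,0,0],"grip": 0},{"xyz": [2,-158,-398],"turn": [-1.174,0,0],"grip": 0},{"xyz": [2,-158,-398],"turn": [-1.174,0,0],"grip": 0}], "force": 10}}

```text
t: 1.6
tool_pos: [0.5047, -0.3154, 0.2993]
orientation: [1.295, 1.154, -1.296]
force: [-0.2, 0.5, -0.4]
opening: 0.0003
```

```bash
cat > st.py <<'E'
from h import *
c,y,P=boxpose(); x=np.array([y[1],-y[0]]); s=telemetry.read_state()
R=Ro.from_rotvec(s["orientation"]).as_matrix(); p=s["tool_pos"]; tip=p+.084*R[:,0]
print("t",s["t"],"tcp",p.round(4),"tip",tip.round(4),"in box xy mm",((tip[:2]-c)@x*1e3).round(1),((tip[:2]-c)@y*1e3).round(1),"F",s["force"].round(2),"open",s["opening"].round(4)); print(R.round(3).tolist(), "dq",np.abs(s["dq"]).max().round(3))
for sg in(1,-1): print("pad",sg,rel(*goal(x,[*(c+sg*.093*y),.084+.075]),s))
E
python3 st.py
```

```text
Traceback (most recent call last):
  File "st.py", line 4, in <module>
    print("t",s["t"],"tcp",p.round(4),"tip",tip.round(4),"in box xy mm",((tip[:2]-c)@x*1e3).round(1),((tip[:2]-c)@y*1e3).round(1),"F",s["force"].round(2),"open",s["opening"].round(4)); print(R.round(3).tolist(), "dq",np.abs(s["dq"]).max().round(3))
                                                                                                                                                                 ^^^^^^^^^^^^^^^^^^
AttributeError: 'float' object has no attribute 'round'
```

>>> {"op": "step_arm", "data": {"commands": [{"xyz": [60,0,0],"turn": [0,0,0],"grip": 0},{"xyz": [120,0,0],"turn": [0,0,0],"grip": 0},{"xyz": [135,0,0],"turn": [0,0,0],"grip": 0},{"xyz": [140,0,0],"turn": [0,0,0],"grip": 0},{"xyz": [140,0,0],"turn": [0,0,0],"grip": 0}]}}

```text
t: 2.22
tool_pos: [0.5049, -0.3169, 0.1634]
orientation: [1.296, 1.147, -1.295]
force: [0.4, 0.2, 0.7]
opening: 0.0006
```

```bash
sed -i 's/s\["opening"\].round(4)/round(s["opening"],4)/' st.py; python3 st.py; python3 -c "
from plant import read_camera
import cv2
a=read_camera('side')[70:220,250:450,::-1]
cv2.imwrite('pics/press1.png',cv2.resize(a,None,fx=4,fy=4,interpolation=cv2.INTER_CUBIC))"
```

```text
t 2.225 tcp [ 0.5049 -0.3169  0.1634] tip [ 0.5052 -0.3171  0.0794] in box xy mm 1.0 -94.6 F [0.42 0.21 0.75] open 0.0006
[[0.003, 0.993, -0.119], [-0.002, -0.119, -0.993], [-1.0, 0.003, 0.002]] dq 0.012
pad 1 (array([   4.1,   -0.8, -187.5]), array([-0.0002,  0.0019, -0.0032]))
pad -1 (array([ 4.4, -0.8, -1.5]), array([-0.0002,  0.0019, -0.0032]))
```

View pics/press1.png

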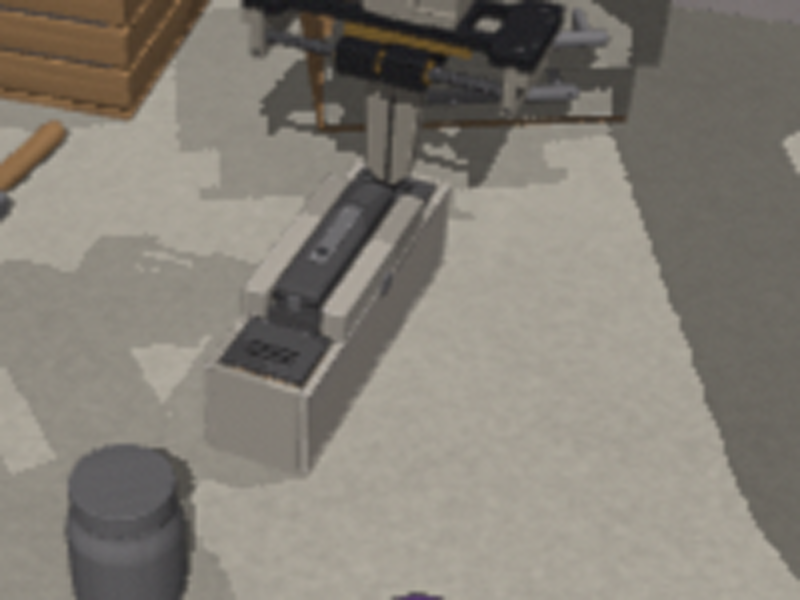

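The closed fingers hang about 10 mm above the -y pad (around (390,180) in the crop), centred in the opening. Now I'll feel downward.

>>> {"op": "step_arm", "data": {"commands": [{"xyz": [2,0,0],"turn": [0,0,0],"grip": 0},{"xyz": [4,0,0],"turn": [0,0,0],"grip": 0},{"xyz": [4,0,0],"turn": [0,0,0],"grip": 0}]}}

```text
t: 2.65
tool_pos: [0.504, -0.3159, 0.1568]
orientation: [1.296, 1.151, -1.296]
force: [-0.6, 0.2, -0.9]
opening: 0.0003
```

>>> {"op": "step_arm", "data": {"commands": [{"xyz": [1,0,0],"turn": [0,0,0],"grip": 0},{"xyz": [2,0,0],"turn": [0,0,0],"grip": 0},{"xyz": [2,0,0],"turn": [0,0,0],"grip": 0}]}}

```text
t: 3.02
tool_pos: [0.5039, -0.3158, 0.1545]
orientation: [1.296, 1.151, -1.296]
force: [0.9, -0.0, 0.1]
opening: 0.0005
```

>>> {"op": "step_arm", "data": {"commands": [{"xyz": [1,0,0],"turn": [0,0,0],"grip": 0},{"xyz": [2,0,0],"turn": [0,0,0],"grip": 0}]}}

```text
t: 3.28
tool_pos: [0.504, -0.316, 0.1529]
orientation: [1.296, 1.15, -1.296]
force: [-0.2, 0.1, 2.3]
opening: 0.0006
```

>>> {"op": "step_arm", "data": {"commands": [{"xyz": [1,0,0],"turn": [0,0,0],"grip": 0}]}}

```text
t: 3.4
tool_pos: [0.504, -0.3159, 0.1519]
orientation: [1.296, 1.15, -1.296]
force: [-0.5, -0.5, 2.8]
opening: 0.0005
```

>>> {"op": "step_arm", "data": {"commands": [{"xyz": [1,0,0],"turn": [0,0,0],"grip": 0}]}}

```text
t: 3.52
tool_pos: [0.504, -0.316, 0.1509]
orientation: [1.296, 1.15, -1.296]
force: [-0.7, 0.5, 2.6]
opening: 0.0006
```

>>> {"op": "step_arm", "data": {"commands": [{"xyz": [0.7,0,0],"turn": [0,0,0],"grip": 0}]}}

```text
t: 3.65
tool_pos: [0.504, -0.316, 0.1501]
orientation: [1.296, 1.15, -1.296]
force: [-1.4, 0.3, 1.8]
opening: 0.0001
```

>>> {"op": "step_arm", "data": {"commands": [{"xyz": [1,0,0],"turn": [0,0,0],"grip": 0}]}}

```text
t: 3.78
tool_pos: [0.504, -0.316, 0.1491]
orientation: [1.296, 1.15, -1.296]
force: [-0.2, 0.3, 1.7]
opening: 0.0005
```

>>> {"op": "step_arm", "data": {"commands": [{"xyz": [1,0,0],"turn": [0,0,0],"grip": 0}]}}

```text
t: 3.9
tool_pos: [0.504, -0.3159, 0.148]
orientation: [1.296, 1.15, -1.296]
force: [0.3, 0.6, 1.2]
opening: 0.0006
```

The -y pad has gone down about 5 mm at a steady 2 N, well past the 2 mm jam, so this end gives. I'll press on smoothly.

>>> {"op": "step_arm", "data": {"commands": [{"xyz": [1,0,0],"turn": [0,0,0],"grip": 0},{"xyz": [3,0,0],"turn": [0,0,0],"grip": 0}]}}

```text
t: 4.15
tool_pos: [0.5041, -0.3159, 0.145]
orientation: [1.296, 1.15, -1.296]
force: [-1.2, 0.7, 3.1]
opening: 0.0005
```

>>> {"op": "step_arm", "data": {"commands": [{"xyz": [2,0,0],"turn": [0,0,0],"grip": 0},{"xyz": [4,0,0],"turn": [0,0,0],"grip": 0},{"xyz": [6,0,0],"turn": [0,0,0],"grip": 0},{"xyz": [8,0,0],"turn": [0,0,0],"grip": 0},{"xyz": [10,0,0],"turn": [0,0,0],"grip": 0}]}}

```text
t: 4.78
tool_pos: [0.504, -0.3159, 0.1349]
orientation: [1.296, 1.151, -1.296]
force: [0.2, 1.1, 3.3]
opening: 0.0003
```

>>> {"op": "step_arm", "data": {"commands": [{"xyz": [2,0,0],"turn": [0,0,0],"grip": 0},{"xyz": [4,0,0],"turn": [0,0,0],"grip": 0},{"xyz": [6,0,0],"turn": [0,0,0],"grip": 0},{"xyz": [8,0,0],"turn": [0,0,0],"grip": 0},{"xyz": [10,0,0],"turn": [0,0,0],"grip": 0}]}}

```text
t: 5.4
tool_pos: [0.504, -0.3159, 0.1249]
orientation: [1.296, 1.151, -1.296]
force: [-0.5, 0.3, 3.1]
opening: 0.0005
```

>>> {"op": "step_arm", "data": {"commands": [{"xyz": [2,0,0],"turn": [0,0,0],"grip": 0},{"xyz": [4,0,0],"turn": [0,0,0],"grip": 0},{"xyz": [6,0,0],"turn": [0,0,0],"grip": 0}]}}

```text
t: 5.78
tool_pos: [0.504, -0.3159, 0.1189]
orientation: [1.296, 1.151, -1.296]
force: [-0.1, 0.0, 3.0]
opening: 0.0004
```

>>> {"op": "step_arm", "data": {"commands": [{"xyz": [1.5,0,0],"turn": [0,0,0],"grip": 0},{"xyz": [3,0,0],"turn": [0,0,0],"grip": 0}]}}

```text
t: 6.02
tool_pos: [0.504, -0.3159, 0.1159]
orientation: [1.296, 1.151, -1.296]
force: [-0.4, 1.4, 2.4]
opening: 0.0002
```

>>> {"op": "step_arm", "data": {"commands": [{"xyz": [1,0,0],"turn": [0,0,0],"grip": 0}]}}

```text
t: 6.15
tool_pos: [0.504, -0.3159, 0.1149]
orientation: [1.296, 1.151, -1.296]
force: [-0.4, 1.1, 2.5]
opening: 0.0001
```

>>> {"op": "step_arm", "data": {"commands": [{"xyz": [-10,0,0],"turn": [0,0,0],"grip": 0},{"xyz": [-40,0,0],"turn": [0,0,0],"grip": 0},{"xyz": [-90,0,0],"turn": [0,0,0],"grip": 0},{"xyz": [-150,0,0],"turn": [0,0,0],"grip": 62},{"xyz": [-185,0,0],"turn": [0,0,0],"grip": 62},{"xyz": [-185,0,0],"turn": [0,0,0],"grip": 62},{"xyz": [-185,0,0],"turn": [0,0,0],"grip": 62}]}}

```text
t: 7.02
tool_pos: [0.5036, -0.3157, 0.2994]
orientation: [1.296, 1.151, -1.297]
force: [0.1, 1.0, -0.4]
opening: 0.0355
```

```bash
python3 st.py; python3 -c "
from plant import read_camera
import cv2,numpy as np
A=read_camera('side')[:,:,::-1]; B=read_camera('top')[:,:,::-1]; cv2.imwrite('pics/side2.png',A); cv2.imwrite('pics/top2.png',B)
a=cv2.resize(A[80:195,280:400],None,fx=5,fy=5,interpolation=cv2.INTER_CUBIC)[:,:400]
b=cv2.resize(B[160:230,340:460],None,fx=3.3,fy=3.3,interpolation=cv2.INTER_CUBIC)
c=np.zeros((600,800,3),np.uint8); c[:a.shape[0],:400]=a; c[:b.shape[0],400:400+b.shape[1]]=b
cv2.imwrite('pics/tip2.png',c)"
```

```text
t 7.025 tcp [ 0.5036 -0.3157  0.2994] tip [ 0.5036 -0.3157  0.2154] in box xy mm -0.7 -93.5 F [ 0.14  0.99 -0.42] open 0.0355
[[-0.001, 0.993, -0.119], [0.0, -0.119, -0.993], [-1.0, -0.001, -0.0]] dq 0.024
pad 1 (array([ 140.5,    0.8, -186.5]), array([-0.    , -0.0003,  0.0008]))
pad -1 (array([140.4,   0.8,  -0.5]), array([-0.    , -0.0003,  0.0008]))
```

View pics/tip2.png

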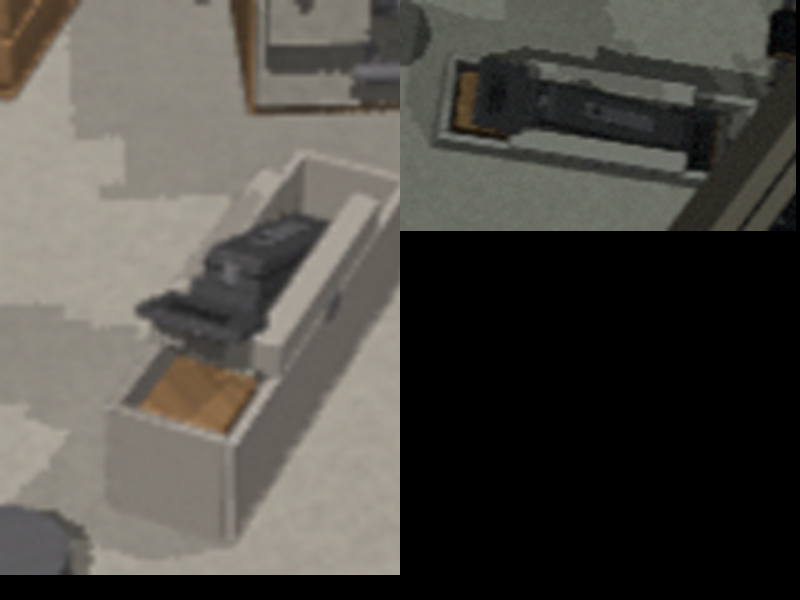

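The rocker stands tipped with its +y end up, and the wooden jam block now shows under that end. Next I'll work out the perpendicular grasp of the raised end and check the tilt in the side view.

```bash
cat > gr.py <<'E'
from h import *
import sys
c,y,P=boxpose(); x=np.array([y[1],-y[0],0]); y=np.array([*y,0]); z=np.array([0,0,1.])
th=.42; e=y*np.cos(th)+z*np.sin(th); n=-y*np.sin(th)+z*np.cos(th); pin=np.array([*c,.066])
def tcp(u,h): return pin+u*e+(h+.084)*n
R=np.c_[-n,x,np.cross(-n,x)]
if __name__=="__main__":
    for up in(.06,0): print("up",up,rel(R,tcp(.052,.008+up)),tcp(.052,.008+up).round(4))
    s=telemetry.read_state(); R0=Ro.from_rotvec(s["orientation"]).as_matrix(); tip=s["tool_pos"]+.084*R0[:,0]-pin
    print("tip u,h,x",(tip@e*1e3).round(1),(tip@n*1e3).round(1),(tip@x*1e3).round(1),"F",s["force"].round(1))
    if len(sys.argv)>1:
        for nm,uu in(("padedge",.110),("casetop",.060)):
            h={"padedge":.003,"casetop":.027}[nm]; w={"padedge":.026,"casetop":.015}[nm]
            for cam_ in("side","top"): print(nm,cam_,proj(cam_,[pin+uu*e+h*n-w*x,pin+uu*e+h*n+w*x]).round(1).tolist())
E
python3 gr.py v
```

```text
up 0.06 (array([ 72.2,   1.2, -78.6]), array([-0.0006,  0.4184,  0.0027])) [ 0.5137 -0.2374  0.226 ]
up 0 (array([ 127. ,    1.4, -103. ]), array([-0.0006,  0.4184,  0.0027])) [ 0.5166 -0.2131  0.1712]
tip u,h,x -24.6 173.2 -1.3 F [ 0.9  0.4 -0. ]
padedge side [[328.3, 147.7], [307.5, 141.9]]
padedge top [[361.5, 198.4], [364.3, 177.3]]
casetop side [[333.2, 132.4], [321.5, 129.3]]
casetop top [[384.9, 197.1], [386.4, 184.9]]
```

Predicted corners match the picture within about 1 px (case top (321,129)/(333,132), pad edge (307,142)/(328,148)), so the tilt is about 0.42.

>>> {"op": "step_arm", "data": {"commands": [{"xyz": [0,1,-40],"turn": [0,0.14,0],"grip": 62},{"xyz": [20,1,-79],"turn": [0,0.28,0],"grip": 62},{"xyz": [45,1,-79],"turn": [0,0.418,0],"grip": 62},{"xyz": [72,1,-79],"turn": [0,0.418,0.002],"grip": 62},{"xyz": [72,1,-79],"turn": [0,0.418,0.002],"grip": 62},{"xyz": [72,1,-79],"turn": [0,0.418,0.002],"grip": 62}]}}

```text
t: 7.88
tool_pos: [0.5144, -0.2374, 0.2284]
orientation: [1.616, 1.432, -1.048]
force: [0.2, -0.0, 0.5]
opening: 0.0619
```

```bash
python3 gr.py; python3 -c "
from plant import read_camera
import cv2,numpy as np
A=read_camera('side')[:,:,::-1]; B=read_camera('top')[:,:,::-1]
a=cv2.resize(A[40:190,260:420],None,fx=4,fy=4,interpolation=cv2.INTER_CUBIC)
cv2.imwrite('pics/pre3.png',a)"
```

```text
up 0.06 (array([ 2.2, -0.7,  1. ]), array([ 0.0005,  0.0019, -0.0016])) [ 0.5137 -0.2374  0.226 ]
up 0 (array([62.2, -0.8,  0.9]), array([ 0.0005,  0.0019, -0.0016])) [ 0.5166 -0.2131  0.1712]
tip u,h,x 52.9 70.2 0.9 F [ 0.2 -0.   0.5]
```

View pics/pre3.png

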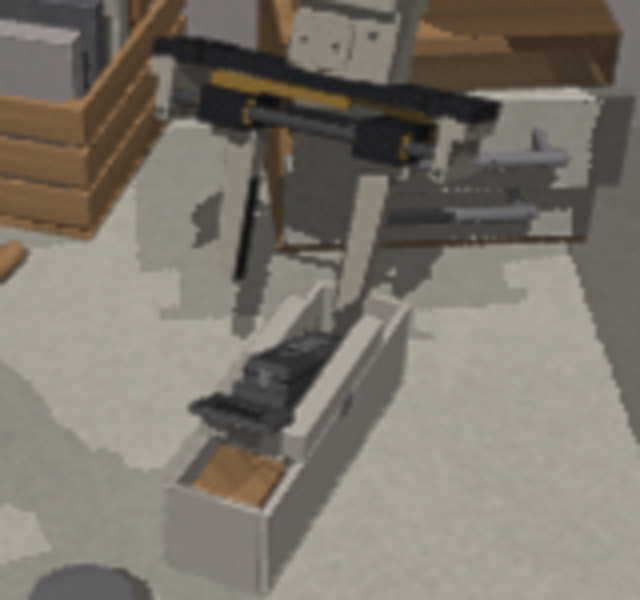

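The fingers straddle the case axis above the raised end and nothing is in the way. I'll descend along the deck normal.

>>> {"op": "step_arm", "data": {"commands": [{"xyz": [25,0,0],"turn": [0,0,0],"grip": 62},{"xyz": [45,0,0],"turn": [0,0,0],"grip": 62},{"xyz": [56,0,0],"turn": [0,0,0],"grip": 62},{"xyz": [59,0,0],"turn": [0,0,0],"grip": 62},{"xyz": [59,0,0],"turn": [0,0,0],"grip": 62},{"xyz": [59,0,0],"turn": [0,0,0],"grip": 62}]}}

```text
t: 8.72
tool_pos: [0.5176, -0.2143, 0.1748]
orientation: [1.616, 1.431, -1.048]
force: [-0.2, 0.1, 1.1]
opening: 0.0619
```

```bash
python3 gr.py
```

```text
up 0.06 (array([-56.3,  -1. ,   0.7]), array([ 0.0007,  0.0026, -0.003 ])) [ 0.5137 -0.2374  0.226 ]
up 0 (array([ 3.7, -1.2,  0.5]), array([ 0.0007,  0.0026, -0.003 ])) [ 0.5166 -0.2131  0.1712]
tip u,h,x 52.3 11.7 1.4 F [-0.2  0.1  1.1]
```

>>> {"op": "step_arm", "data": {"commands": [{"xyz": [2,-1,0],"turn": [0,0,0],"grip": 62},{"xyz": [3,-1,0],"turn": [0,0,0],"grip": 62},{"xyz": [3,-1,0],"turn": [0,0,0],"grip": 62}]}}

```text
t: 9.1
tool_pos: [0.5164, -0.2125, 0.1713]
orientation: [1.616, 1.432, -1.049]
force: [0.4, 0.2, -0.6]
opening: 0.0621
```

```bash
python3 gr.py
```

```text
up 0.06 (array([-60.2,   0.4,   0.7]), array([ 0.0004,  0.002 , -0.0019])) [ 0.5137 -0.2374  0.226 ]
up 0 (array([-0.2,  0.3,  0.6]), array([ 0.0004,  0.002 , -0.0019])) [ 0.5166 -0.2131  0.1712]
tip u,h,x 52.4 7.8 -0.1 F [ 0.4  0.2 -0.6]
```

>>> {"op": "step_arm", "data": {"commands": [{"xyz": [0,0,0],"turn": [0,0,0],"grip": 36},{"xyz": [0,0,0],"turn": [0,0,0],"grip": 36},{"xyz": [0,0,0],"turn": [0,0,0],"grip": 32},{"xyz": [0,0,0],"turn": [0,0,0],"grip": 20},{"xyz": [0,0,0],"turn": [0,0,0],"grip": 20},{"xyz": [0,0,0],"turn": [0,0,0],"grip": 20},{"xyz": [0,0,0],"turn": [0,0,0],"grip": 20}], "force": 30}}

```text
t: 9.98
tool_pos: [0.5165, -0.2125, 0.1714]
orientation: [1.616, 1.432, -1.048]
force: [-0.2, -0.8, -0.7]
opening: 0.0298
```

```bash
python3 gr.py
```

```text
up 0.06 (array([-60.1,   0.3,   0.7]), array([ 0.0004,  0.0021, -0.002 ])) [ 0.5137 -0.2374  0.226 ]
up 0 (array([-0.1,  0.2,  0.6]), array([ 0.0004,  0.0021, -0.002 ])) [ 0.5166 -0.2131  0.1712]
tip u,h,x 52.4 7.9 0.0 F [-0.2 -0.8 -0.7]
```

Gripped at 29.8 mm, which is the case width. Now I'll lift gently along the normal.

>>> {"op": "step_arm", "data": {"commands": [{"xyz": [-4,0,0],"turn": [0,0,0],"grip": 20},{"xyz": [-10,0,0],"turn": [0,0,0],"grip": 20},{"xyz": [-20,0,0],"turn": [0,0,0],"grip": 20},{"xyz": [-35,0,0],"turn": [0,0,0],"grip": 20},{"xyz": [-55,0,0],"turn": [0,0,0],"grip": 20},{"xyz": [-80,0,0],"turn": [0,0,0],"grip": 20},{"xyz": [-105,0,-20],"turn": [0,0,0],"grip": 20},{"xyz": [-125,0,-40],"turn": [0,0,0],"grip": 20},{"xyz": [-125,0,-40],"turn": [0,0,0],"grip": 20}]}}

```text
t: 11.1
tool_pos: [0.5155, -0.2273, 0.3056]
orientation: [1.614, 1.426, -1.046]
force: [0.9, -0.5, -1.5]
opening: 0.0293
```

Run:
```python
from plant import read_camera
import cv2,numpy as np
from h import *
A=read_camera('side')[:,:,::-1]; B=read_camera('top')[:,:,::-1]; cv2.imwrite('pics/side4.png',A)
a=cv2.resize(A[0:200,220:440],None,fx=3,fy=3,interpolation=cv2.INTER_CUBIC)
cv2.imwrite('pics/lift4.png',a)
s=telemetry.read_state(); print(s["tool_pos"],s["opening"],s["force"],s["wrist_torque"])
# place: case centre at tray centre, grasp 53 mm toward +y
tc=np.array([.482,.2135]); ty=np.array([-.0176,.9998]); tx=np.array([ty[1],-ty[0]])
p=tc+.053*ty
for z in(.25,.095): print(z,rel(*goal(tx,[*p,z])),p)
```

```text
[ 0.51442278 -0.22703532  0.30184856] 0.029686113330655288 [ 0.16722454 -0.37993875 -1.48342049] [-0.269614   -0.06750687  0.01984671]
0.25 (array([ 244.1,  -92. , -423.4]), array([-0.1345, -0.4164, -0.0309])) [0.4810672 0.2664894]
0.095 (array([ 385.8,  -92.4, -360.6]), array([-0.1345, -0.4164, -0.0309])) [0.4810672 0.2664894]
```

View pics/lift4.png

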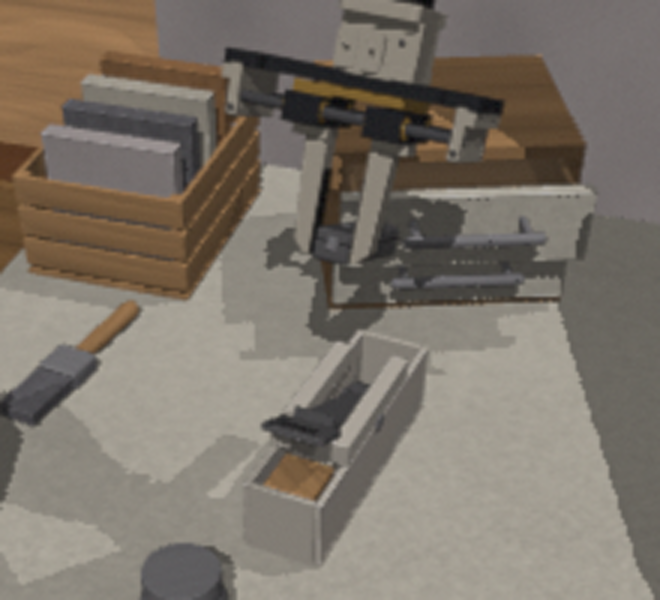

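The case is held cleanly, the rocker stays tipped and nothing else was disturbed. I'll carry it over and level it on the way.

>>> {"op": "step_arm", "data": {"commands": [{"xyz": [10,-5,-25],"turn": [0,0,0],"grip": 20},{"xyz": [30,-14,-66],"turn": [-0.013,-0.04,-0.003],"grip": 20},{"xyz": [49,-23,-110],"turn": [-0.027,-0.083,-0.006],"grip": 20},{"xyz": [69,-32,-155],"turn": [-0.04,-0.125,-0.009],"grip": 20},{"xyz": [89,-41,-199],"turn": [-0.054,-0.166,-0.012],"grip": 20},{"xyz": [109,-51,-244],"turn": [-0.067,-0.208,-0.015],"grip": 20},{"xyz": [129,-60,-288],"turn": [-0.081,-0.25,-0.018],"grip": 20},{"xyz": [148,-69,-333],"turn": [-0.094,-0.291,-0.022],"grip": 20},{"xyz": [168,-78,-377],"turn": [-0.108,-0.333,-0.025],"grip": 20},{"xyz": [184,-86,-415],"turn": [-0.121,-0.375,-0.028],"grip": 20},{"xyz": [194,-90,-436],"turn": [-0.1345,-0.416,-0.031],"grip": 20},{"xyz": [198,-92,-444],"turn": [-0.1345,-0.416,-0.031],"grip": 20}]}}

```text
t: 12.7
tool_pos: [0.4804, 0.2682, 0.299]
orientation: [1.193, 1.221, -1.197]
force: [0.4, 0.4, -1.2]
opening: 0.0299
```

>>> {"op": "step_arm", "data": {"commands": [{"xyz": [0,0,0],"turn": [0,0,0],"grip": 20},{"xyz": [30,0,0],"turn": [0,0,0],"grip": 20},{"xyz": [70,0,0],"turn": [0,0,0],"grip": 20},{"xyz": [110,0,0],"turn": [0,0,0],"grip": 20},{"xyz": [140,0,0],"turn": [0,0,0],"grip": 20},{"xyz": [150,0,0],"turn": [0,0,0],"grip": 20},{"xyz": [150,0,0],"turn": [0,0,0],"grip": 20},{"xyz": [150,0,0],"turn": [0,0,0],"grip": 20}]}}

```text
t: 13.7
tool_pos: [0.4822, 0.2673, 0.1528]
orientation: [1.199, 1.217, -1.194]
force: [0.5, -0.4, -0.8]
opening: 0.0295
```

```bash
cat > pl.py <<'E'
from plant import read_camera
import sys
from h import *
s=telemetry.read_state(); print(s["t"],s["tool_pos"],s["opening"],s["force"].round(1),s["wrist_torque"].round(2))
tc=np.array([.482,.2135]); ty=np.array([-.0176,.9998]); tx=np.array([ty[1],-ty[0]])
print(rel(*goal(tx,[*(tc+.053*ty),.095]),s))
if len(sys.argv)>1:
    A=read_camera('side')[:,:,::-1]; cv2.imwrite(f'pics/{sys.argv[1]}.png',cv2.resize(A[130:370,190:430],None,fx=2.5,fy=2.5,interpolation=cv2.INTER_CUBIC))
E
python3 pl.py place5
```

```text
13.7 [0.48216868 0.26732475 0.1527554 ] 0.029549794511038084 [ 0.5 -0.4 -0.8] [ 0.01 -0.05 -0.01]
(array([57.8, -1.2,  1. ]), array([-0.0005, -0.0023, -0.0021]))
```

View pics/place5.png

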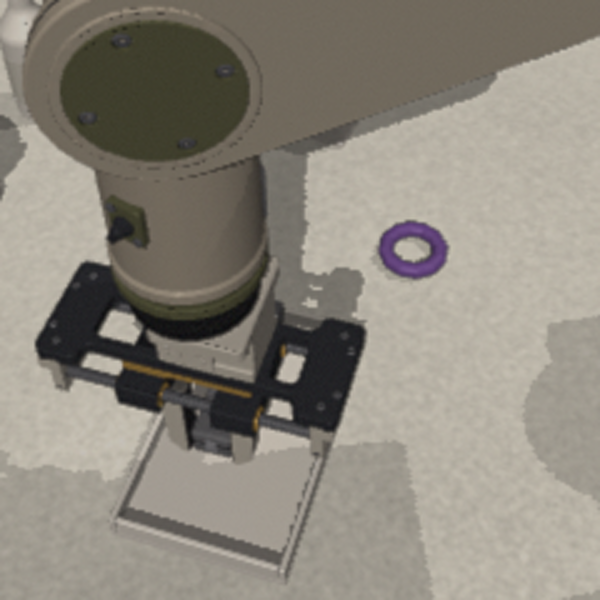

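Held over the tray; the case end shows level between the fingers at about (213,435). I'll lower it and feel for the floor.

>>> {"op": "step_arm", "data": {"commands": [{"xyz": [20,0,0],"turn": [0,0,0],"grip": 20},{"xyz": [40,0,0],"turn": [0,0,0],"grip": 20},{"xyz": [48,0,0],"turn": [0,0,0],"grip": 20},{"xyz": [50,0,0],"turn": [0,0,0],"grip": 20},{"xyz": [50,0,0],"turn": [0,0,0],"grip": 20},{"xyz": [50,0,0],"turn": [0,0,0],"grip": 20}]}}

```text
t: 14.5
tool_pos: [0.4816, 0.2676, 0.1019]
orientation: [1.198, 1.218, -1.195]
force: [0.1, 0.8, -0.9]
opening: 0.03
```

>>> {"op": "step_arm", "data": {"commands": [{"xyz": [1,0,0],"turn": [0,0,0],"grip": 20},{"xyz": [2,0,0],"turn": [0,0,0],"grip": 20},{"xyz": [3,0,0],"turn": [0,0,0],"grip": 20},{"xyz": [3,0,0],"turn": [0,0,0],"grip": 20}]}}

```text
t: 15.0
tool_pos: [0.4809, 0.2673, 0.0978]
orientation: [1.197, 1.219, -1.196]
force: [-0.1, 0.0, -1.4]
opening: 0.0299
```

>>> {"op": "step_arm", "data": {"commands": [{"xyz": [1,0,0],"turn": [0,0,0],"grip": 20},{"xyz": [2,0,0],"turn": [0,0,0],"grip": 20},{"xyz": [2,0,0],"turn": [0,0,0],"grip": 20}]}}

```text
t: 15.38
tool_pos: [0.4809, 0.2673, 0.0958]
orientation: [1.197, 1.219, -1.196]
force: [-0.8, 0.6, -0.8]
opening: 0.0297
```

```bash
python3 pl.py
```

```text
15.375 [0.48090725 0.26732089 0.09580084] 0.029708280499144864 [-0.8  0.6 -0.8] [ 0.   -0.13 -0.06]
(array([0.8, 0.1, 0.8]), array([ 0.    , -0.0011,  0.0006]))
```

>>> {"op": "step_arm", "data": {"commands": [{"xyz": [1,0,0],"turn": [0,0,0],"grip": 20},{"xyz": [1,0,0],"turn": [0,0,0],"grip": 20}]}}

```text
t: 15.62
tool_pos: [0.481, 0.2673, 0.0949]
orientation: [1.197, 1.219, -1.196]
force: [-0.1, 0.4, -0.4]
opening: 0.0299
```

>>> {"op": "step_arm", "data": {"commands": [{"xyz": [0.7,0,0],"turn": [0,0,0],"grip": 20},{"xyz": [0.7,0,0],"turn": [0,0,0],"grip": 20}]}}

```text
t: 15.88
tool_pos: [0.4811, 0.2674, 0.0943]
orientation: [1.197, 1.219, -1.196]
force: [-0.4, -0.1, -0.9]
opening: 0.03
```

>>> {"op": "step_arm", "data": {"commands": [{"xyz": [0.5,0,0],"turn": [0,0,0],"grip": 20},{"xyz": [0.5,0,0],"turn": [0,0,0],"grip": 20}]}}

```text
t: 16.12
tool_pos: [0.4811, 0.2675, 0.0939]
orientation: [1.197, 1.219, -1.196]
force: [-0.6, 0.1, 1.3]
opening: 0.0297
```

>>> {"op": "step_arm", "data": {"commands": [{"xyz": [0.4,0,0],"turn": [0,0,0],"grip": 20},{"xyz": [0.4,0,0],"turn": [0,0,0],"grip": 20}]}}

```text
t: 16.38
tool_pos: [0.4811, 0.2675, 0.0935]
orientation: [1.197, 1.219, -1.196]
force: [-1.3, 0.2, 2.8]
opening: 0.0298
```

```bash
python3 pl.py
```

```text
16.375 [0.48112379 0.26750024 0.09352114] 0.029816361138289404 [-1.3  0.2  2.8] [-0.06  0.01 -0.05]
(array([-1.5, -0.1,  1. ]), array([ 0.    , -0.0015,  0.0001]))
```

The case is on the floor (+2.8 N). I'll release gently, partly opened, and rise.

>>> {"op": "step_arm", "data": {"commands": [{"xyz": [0,0,0],"turn": [0,0,0],"grip": 32},{"xyz": [0,0,0],"turn": [0,0,0],"grip": 40},{"xyz": [0,0,0],"turn": [0,0,0],"grip": 50},{"xyz": [0,0,0],"turn": [0,0,0],"grip": 50},{"xyz": [0,0,0],"turn": [0,0,0],"grip": 50}], "force": 10}}

```text
t: 17.0
tool_pos: [0.481, 0.2673, 0.0933]
orientation: [1.197, 1.219, -1.196]
force: [-0.4, 0.3, 0.4]
opening: 0.05
```

>>> {"op": "step_arm", "data": {"commands": [{"xyz": [-15,0,0],"turn": [0,0,0],"grip": 50},{"xyz": [-50,0,0],"turn": [0,0,0],"grip": 50},{"xyz": [-100,0,0],"turn": [0,0,0],"grip": 50},{"xyz": [-150,0,0],"turn": [0,0,0],"grip": 50},{"xyz": [-200,0,0],"turn": [0,0,0],"grip": 50},{"xyz": [-200,0,60],"turn": [0,0,0],"grip": 50},{"xyz": [-200,0,120],"turn": [0,0,0],"grip": 50},{"xyz": [-200,0,180],"turn": [0,0,0],"grip": 50},{"xyz": [-200,0,220],"turn": [0,0,0],"grip": 50},{"xyz": [-200,0,220],"turn": [0,0,0],"grip": 50},{"xyz": [-200,0,220],"turn": [0,0,0],"grip": 50}]}}

```text
t: 18.38
tool_pos: [0.485, 0.0475, 0.2939]
orientation: [1.198, 1.218, -1.195]
force: [0.6, -0.9, 0.1]
opening: 0.0501
```

Run:
```python
from plant import read_camera
from h import *
s=telemetry.read_state(); print(s["t"],s["tool_pos"],s["opening"],s["force"].round(1))
A=read_camera('side')[:,:,::-1]; B=read_camera('top')[:,:,::-1]; cv2.imwrite('pics/side6.png',A); cv2.imwrite('pics/top6.png',B)
c=np.zeros((600,800,3),np.uint8)
a=cv2.resize(A[100:370,200:400],None,fx=2.2,fy=2.2,interpolation=cv2.INTER_CUBIC)[:600]; c[:a.shape[0],:a.shape[1]]=a
b=cv2.resize(B[150:260,170:460],None,fx=1.2,fy=1.2,interpolation=cv2.INTER_CUBIC); c[:b.shape[0],445:445+b.shape[1]]=b
b=cv2.resize(B[170:245,180:280],None,fx=3.4,fy=3.4,interpolation=cv2.INTER_CUBIC); c[200:200+b.shape[0],445:445+b.shape[1]]=b
cv2.imwrite('pics/end6.png',c)
hsv=cv2.cvtColor(B,cv2.COLOR_BGR2HSV); m=cv2.inRange(hsv,(120,60,30),(150,255,255)); ys,xs=np.nonzero(m[220:260,280:340]); print("teether",(xs.min()+xs.max())/2+280,(ys.min()+ys.max())/2+220)
```

```text
18.375 [0.4850393  0.04752071 0.29388686] 0.05011290961462196 [ 0.6 -0.9  0.1]
teether 303.0 240.0
```

View pics/end6.png

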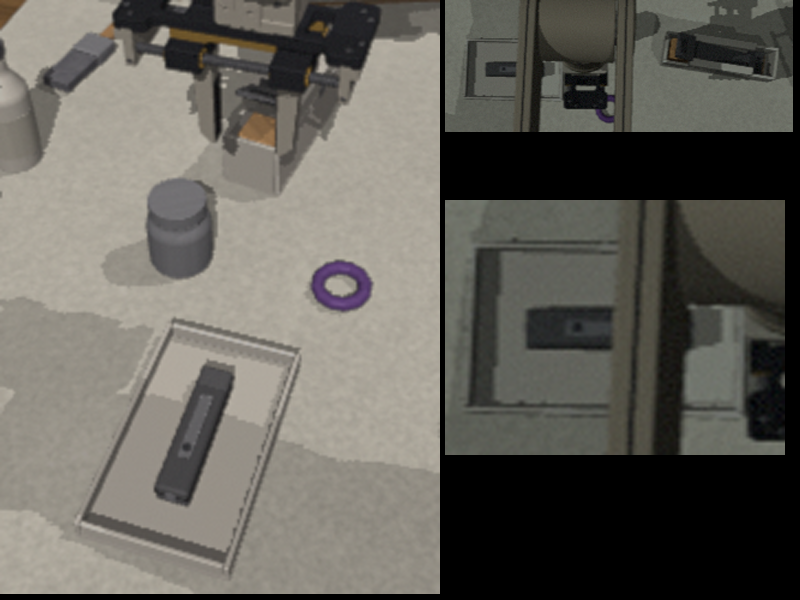

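The case lies flat in the middle of the tray with the emblem up. The arm hides part of the teether in the top view, so I'll compare jar and teether in the side view and then hand in.

Run:
```python
from h import *
from plant import robot
a=cv2.imread("pics/side0.png"); b=cv2.imread("pics/side6.png")
for n,(x0,y0,x1,y1) in {"jar":(262,178,302,228),"teether":(338,215,373,244)}.items():
    t=a[y0:y1,x0:x1]; r=cv2.matchTemplate(b[y0-8:y1+8,x0-8:x1+8],t,cv2.TM_CCOEFF_NORMED); _,v,_,l=cv2.minMaxLoc(r); print(n,round(v,3),"shift px",l[0]-8,l[1]-8)
s=telemetry.read_state(); print(s["t"],np.abs(s["dq"]).max())
print(robot.close_job())
```

```text
jar 0.991 shift px 0 0
teether 0.976 shift px 0 0
18.475 0.0071502527344943605
the job is handed in; nothing more can be done
None
```

The case now lies flat, lid side up, near the middle of the white tray, and the job was handed in at about 18.5 s of the 67 s allowed.

- **Finding the free end:** I felt the -y pad first. It went down past the 2 mm jam point at about 2–3 N, so I pressed it well down, to about 0.42 rad by geometry. The +y end stayed up, and the jamming block could be seen under it.
- **Moving the case:** I gripped it by its raised end at 30 N, with the opening reading 29.8 mm, the case's width. I lifted it out, levelled it on the way and set it down at about 3 N before releasing.
- **Last checks:** The final side picture shows the case flat with the emblem up and the gripper clear. The jar and the teething ring show no shift (0 px) between the first and last side pictures.
- **One check disagreed:** The top-view mask put the teething ring 3.5 px off. The arm hid part of it there, so I relied on the side view.

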